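# Pop the touch-latch waste hatch beside the sink

## Task

A small ramekin is standing on the push-to-open waste hatch in the quartz ledge. Without picking it up, gently push it with the fingers along the ledge, to the left or right, until it stands completely off the lid and fully on the quartz; then press the round blue pad on the lid down to its stop and let go, so that the catch releases and the lid springs ajar. Leave the salt pot and the things on the acrylic organiser where they are.

Things in the scene. Friction and masses are not known exactly. Their poses are not given: they have to be found in the camera images.
- ledge: Fixed grey quartz ledge: a block with a flat deck 260 mm (its x, from -128 to +138) by 440 mm (its y, +-220) and 70 mm high. Origin: at its underside (worktop level), below the centre of the hatch; x points from the free edge of the hatch to the hinge, y along the ledge, z up. The white hatch lid lies flush in the deck, x -70..+70 and y -80..+80 mm, with 2 mm gaps; the quartz at either side of it (|y| from 82 to 220) is empty but for what the salt pot takes.
- ramekin: Loose terracotta-coloured ramekin, round, 70 mm across the rim, 64 mm across the foot, 45 mm high, about 0.2 kg, standing on the hatch lid. Origin: centre of its underside, z up.
- hatch (a joint): Angle of the hatch lid (rad): 0 shut and flush, negative pressed in (stop at about -0.03), positive open. It is a touch latch: pressed to the stop, about 4 mm down at the blue pad, then let go, a spring lifts it slowly to about 0.32 (free edge 45 mm up) and it stays there. A shallow press (under about 3 mm) springs back shut. Pressing takes about 4 to 6 N at the pad, then meets a hard stop; the ramekin's weight does not trip it.
- hatch_mark (a point): Centre of the top of the round blue press pad (the mark), 28 mm across and raised 2 mm above the white lid (140 x 160 mm, 8 mm thick); 15 mm from the middle of the lid's free edge and 125 mm from the hinge. It moves with the lid.
- hatch_hinge (a point): Middle of the hinge line (along the ledge's y), on the deck at the lid's +x edge.
- salt: Loose green glass salt pot, 40 mm across, 50 mm high, standing on the quartz strip behind the hinge. Origin: centre of its underside. To be left alone.
- organiser: Fixed two-tier clear acrylic organiser on the worktop, 248 x 188 mm, 130 mm high, standing to the left (+y) of the ledge. Origin: centre of its underside.
- filter_cup: Loose steel mesh filter cup, 68 mm across the rim, 60 mm high, on the upper tier (its floor 110 mm above the worktop). Origin: centre of its underside. To be left alone.
- scraper: Loose yellow plastic scraper, 150 mm long, on the lower tier. To be left alone.
- teaspoon: Loose steel teaspoon, 140 mm long, on the lower tier. To be left alone.
There are look-alikes about, which are no part of the job. There is more than one size of the ramekin; the job needs the smaller.

How it is judged:
By the outcome, as a careful person would: the job done as asked, in the order asked, and still so for the second after the job is handed in, with the robot touching nothing.
It also fails if it takes over 51 s, if anything falls off the work surface, if the arm or the gripper's body presses on something with over 40 N, if the wrist force passes 120 N, or if a joint passes its speed limit or range.

## Robot

A 6-joint arm with a two-finger parallel gripper is mounted at the origin on the work surface. World frame = base frame: x ahead of the robot, y to its left, z up, the work surface at z = 0. Lengths are in m, angles in rad, forces in N, time in s.
With the tool pointing down it reaches from about 0.25 to 0.775 m from the base axis. Payload 8.9 kg.
Tool frame: the origin (TCP) lies on the centre line of the jaws, within the pads' length; the fingertips stand 22 mm ahead of it and the grasp point (between the pads) lies 3 mm ahead of it; y points along the fingers, x is the direction in which the jaws open and shut, and the axes are right-handed (so a half turn about y gives the same grasp; the last joint's range is limited). The gripper opens to 85 mm and grips with 20 to 120 N. Pads are 22 mm wide; open, the fingers measure 114 mm over their backs; the gripper's body (76 mm by 85 mm) begins 54 mm behind the grasp point. The pads swing forward as they close: fully open they stand 13 mm farther back than shut.
Start: joints at [-1.4, 0.291, -0.153, 1.127, 0, 1.431], TCP at [0.16, -0.5, 0.253] pointing down, gripper open.
Joint ranges: [-2.52, 2.52], [-0.91, 1.74], [-1.3, 1.37], [-1.96, 2.02], [-1.52, 1.47], [-3.14, 3.14]. Speed limits (rad/s): [2.22, 2.22, 2.79, 3.14, 3.14, 3.14].

## Interface

Orientations are given as a unit quaternion [x, y, z, w].
In Python, from rig import bot gives the robot as it stands. The module is installed in compiled form; this text tells all that it offers.
- The arm moves only by the shell command python3 -m inch 'ROWS' [FORCE]. ROWS is JSON, a list of rows, each an object of numbers: "claw": the finger opening in mm, from 0 to 85.4; "dx", "dy", "dz": the shift along the tool's x, y, z in mm; "ax", "ay", "az": the turn, a rotation vector about the tool's x, y, z in rad. In form: [{"claw": .., "dx": .., "dy": .., "dz": .., "ax": .., "ay": .., "az": ..}, ...]. A call has 1 to 20 rows; each row shifts and turns the commanded pose from where the row before left it, along the tool's axes as they then stand; what a row does not reach is not made up. A row lasts 1/10 s, in which the tool goes at most 50 mm and 8.59 degrees, less where a joint would pass 70% of its speed; a pose out of reach is approached as far as the arm can. A call is refused whole if a number of a shift passes 50 or a number of a turn 0.15, either way. A call with a gripper value outside its range is refused whole. The fingers move at their own pace and stop on an object; FORCE is the grip in N (left out, the last holds). Time passes only in rows, so rows that do not move let the fingers close. It gives the time, the measured TCP pose, the force and the opening at its end, in the units of the state.
- bot.get_obs(): the state, without advancing time (a new reading comes with each control period).
- bot.get_image(name): name is "side" or "top"; returns a dict with "color" (480x640x3 uint8, blue, green, red), "intrinsics" (3x3 intrinsics, pixels), "distortion" ([k1, k2, p1, p2, k3] as OpenCV has them; the pictures are not rectified), "origin" and "rotation" of the camera in the world. Camera axes: x right, y up, looking along -z (the intrinsics and any distortion apply to the point x, -y, -z); pixel columns grow to the right and rows downward; lengths in m; the calibration is good to about 2 mm. A picture is of the moment at which its call begins. There is no depth.
- bot.close_job(): hands the job in, once; it reports no verdict.
The state is a dict: "clock": time; "joint_positions": joint angles; "dq": joint speeds; "effort": joint torques, N m; "tcp_pos": TCP position; "tcp_rot": TCP orientation; "wrist_force": force on the tool from outside, world axes, zero at the start; "torque": the same for the moment, N m; "gripper_width": finger opening in m.
Only numpy, scipy, OpenCV 4.12 (cv2) and the standard library are available. Lean on these libraries where they do the work, as an engineer would, in place of code of your own. Each camera call takes 0.05 s, during which the arm holds its last target.

## Working session

There is one attempt and no reset: what is moved stays moved. The work goes in short steps, Python scripts to look and compute and a shell command to move; the robot and the scene stay as the last step left them, time stands still between calls to the robot, and variables do not carry over. Pictures are saved under pics/ and viewed, and the job is handed in when it is done.

```bash
mkdir -p pics; cat > h.py <<'E'
import numpy as np,cv2
from rig import bot
def cast(im,uv,z):
    K=np.array(im["intrinsics"],float);d=np.array(im["distortion"],float)
    p=cv2.undistortPoints(np.array(uv,float).reshape(-1,1,2),K,d).reshape(-1,2)
    r=np.c_[p[:,0],-p[:,1],-np.ones(len(p))]@np.array(im["rotation"]).T
    o=np.array(im["origin"]);return o+r*((z-o[2])/r[:,2])[:,None]
def proj(im,P):
    c=(np.atleast_2d(P)-np.array(im["origin"]))@np.array(im["rotation"])
    c=c*[1,-1,-1]
    return cv2.projectPoints(c,np.zeros(3),np.zeros(3),np.array(im["intrinsics"],float),np.array(im["distortion"],float))[0].reshape(-1,2)
E
python3 - <<'E'
from h import *
np.set_printoptions(precision=4,suppress=True)
for n in("side","top"):
    im=bot.get_image(n);cv2.imwrite(f"pics/{n}0.png",im["color"]);print(n,im["origin"],np.array(im["rotation"]))
print(bot.get_obs())
E
```

```text
side [ 0.3814 -0.5268  0.7682] [ 0.4035 -0.0655 -0.1535  0.8996]
top [0.4458 0.1444 1.3728] [ 0.0563 -0.0469 -0.7039  0.7065]
{'clock': 0.1, 'joint_positions': array([-1.4003,  0.2912, -0.154 ,  1.1267,  0.    ,  1.4315]), 'dq': array([ 0.0012, -0.001 ,  0.0022,  0.0009,  0.0001, -0.0004]), 'effort': array([  0.0009, -53.7981,  33.1919,   0.0093,  -0.0002,   0.    ]), 'tcp_pos': array([ 0.16  , -0.4997,  0.2528]), 'tcp_rot': array([-0.5709,  0.4172, -0.4166,  0.5714]), 'wrist_force': array([-0.0345, -0.8003, -0.3015]), 'torque': array([ 0.0356, -0.0248, -0.0213]), 'gripper_width': 0.08514921239114134}
```

View pics/side0.png

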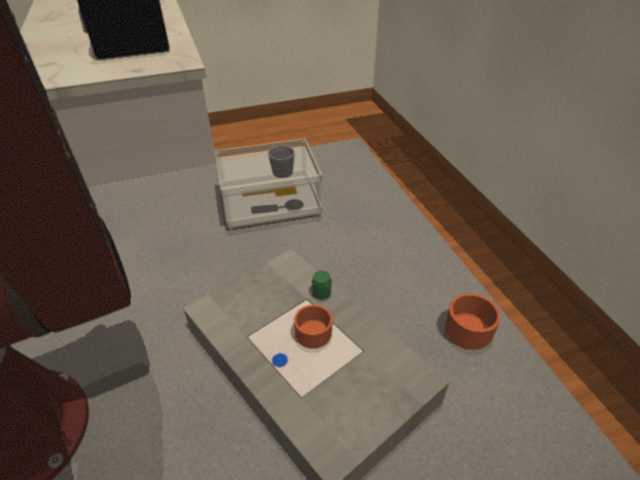

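View pics/top0.png

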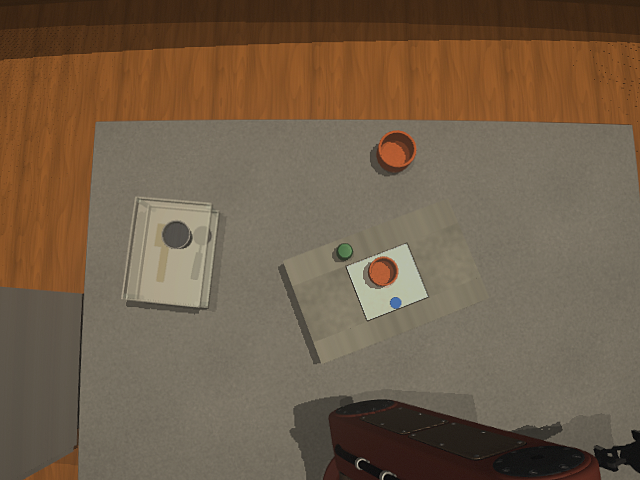

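Two terracotta ramekins appear. One stands on the white lid at top (383,271) / side (313,326). A larger one stands on the worktop at top (397,150) / side (472,321). The one on the lid fits the description. I'll measure the sizes and check an enlarged crop.

```bash
python3 - <<'E'
s=open('h.py').read()
s=s.replace("from rig import bot","from rig import bot\nfrom scipy.spatial.transform import Rotation as R\nnp.set_printoptions(precision=4,suppress=True)")
s=s.replace('np.array(im["rotation"])','R.from_quat(im["rotation"]).as_matrix()')
s+='''
def blobs(img,kind,amin=30):
    h=cv2.cvtColor(img,cv2.COLOR_BGR2HSV)
    lo,hi={"terra":((3,150,90),(12,255,255)),"blue":((100,120,60),(130,255,255)),"green":((50,80,30),(85,255,255)),"white":((20,0,170),(95,45,255))}[kind]
    m=cv2.inRange(h,lo,hi);c,_=cv2.findContours(m,cv2.RETR_EXTERNAL,cv2.CHAIN_APPROX_NONE)
    return [k for k in c if cv2.contourArea(k)>amin]
'''
open('h.py','w').write(s)
E
python3 - <<'E'
from h import *
print(R.from_quat(bot.get_obs()["tcp_rot"]).as_matrix())
for n in("top","side"):
    im=bot.get_image(n);g=im["color"]
    for k,z in(("blue",.072),("green",.12),("terra",.115)):
        for c in blobs(g,k):
            (u,v),r=cv2.minEnclosingCircle(c)
            e=cast(im,[[u,v],[u-r,v],[u+r,v]],z)
            print(n,k,round(u),round(v),round(r,1),e[0],"dia",np.linalg.norm(e[2]-e[1]))
    x=g[200:360,280:480] if n=="top" else g[270:410,220:400]
    cv2.imwrite(f"pics/{n}_crop.png",cv2.resize(x,None,fx=4 if n=="side" else 3.7,fy=4 if n=="side" else 3.7,interpolation=cv2.INTER_CUBIC)[:600,:800])
    for c in blobs(g,"white",800):
        h=cv2.convexHull(c); q=cv2.boxPoints(cv2.minAreaRect(h)); a=cv2.approxPolyDP(h,6,True).reshape(-1,2)
        print(n,"lid",cv2.contourArea(c),a.tolist());print(cast(im,a,.07))
E
```

```text
[[ 0.3048 -0.0002  0.9524]
 [-0.9524  0.0011  0.3048]
 [-0.0011 -1.      0.0002]]
top blue 395 302 5.4 [ 0.4654 -0.051   0.072 ] dia 0.026446326817024305
top green 345 251 7.5 [0.5849 0.074  0.12  ] dia 0.03536237568928448
top terra 383 271 14.4 [ 0.5385 -0.0166  0.115 ] dia 0.06785879069744781
top terra 397 149 19.0 [ 0.8365 -0.0555  0.115 ] dia 0.09315522122907562
top lid 3451.5 [[405, 244], [427, 296], [367, 319], [347, 266]]
[[ 0.6079 -0.0776  0.07  ]
 [ 0.4805 -0.129   0.07  ]
 [ 0.4252  0.0178  0.07  ]
 [ 0.5534  0.0655  0.07  ]]
side blue 280 360 7.0 [ 0.4644 -0.0545  0.072 ] dia 0.02453491814220566
side green 322 284 13.7 [0.5787 0.0492 0.12  ] dia 0.05226565868295753
side terra 599 417 64.2 [ 0.8801 -0.3388  0.115 ] dia 0.19120095596685563
side terra 544 348 9.5 [ 0.885  -0.2099  0.115 ] dia 0.032062737136328415
side terra 524 322 23.0 [ 0.8881 -0.1526  0.115 ] dia 0.08141573460683794
side terra 313 326 21.3 [ 0.5332 -0.0347  0.115 ] dia 0.07491392073473048
side terra 472 320 28.3 [ 0.8029 -0.1177  0.115 ] dia 0.10043687639626524
side terra 472 260 16.3 [0.8895 0.0157 0.115 ] dia 0.06582619114661684
side terra 221 143 7.1 [0.4939 0.6578 0.115 ] dia 0.039656187509543715
side terra 226 136 10.9 [0.5145 0.69   0.115 ] dia 0.062447554270997886
side terra 257 130 13.6 [0.6051 0.6929 0.115 ] dia 0.07941533856887212
side terra 291 126 22.1 [0.7067 0.6885 0.115 ] dia 0.1307024246905055
side terra 310 112 16.5 [0.7842 0.7499 0.115 ] dia 0.10180829514047562
side terra 329 125 21.8 [0.8128 0.6507 0.115 ] dia 0.128612198952715
```

View pics/top_crop.png

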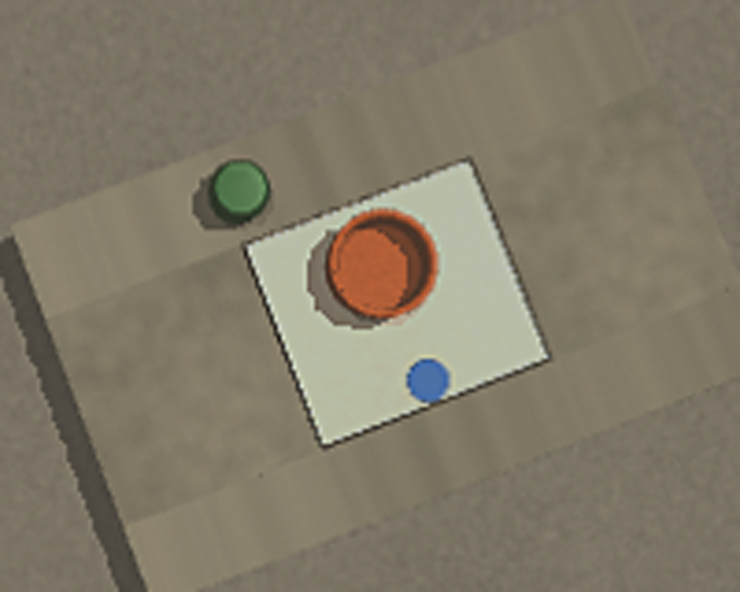

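View pics/side_crop.png

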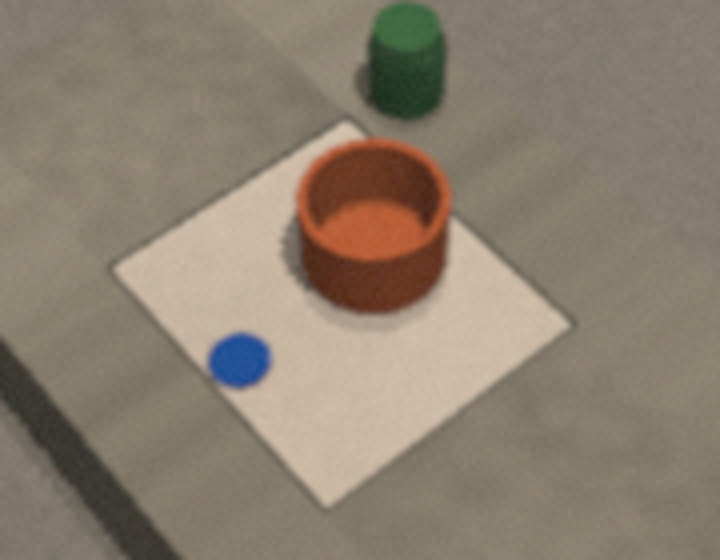

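The crops show the ramekin on the lid at top (383,271), rim about 68 mm, so it is the small one. The other at (397,150) has a rim of about 93 mm. The blue pad is at top (395,302), and the salt pot at (345,251) stands behind the hinge on the +y side. I'll push the ramekin to -y (right), away from the salt pot, with the fingers set 40 mm apart as a fork.

```bash
python3 -m inch '[{"claw":40,"dx":-23,"dz":28},{"claw":40,"dx":-23,"dz":28},{"claw":40,"dx":-23,"dz":28},{"claw":40,"dx":-23,"dz":28},{"claw":40,"dx":-23,"dz":28},{"claw":40,"dx":-23,"dz":28},{"claw":40,"dx":-23,"dz":28},{"claw":40,"dx":-23,"dz":28},{"claw":40,"dx":-23,"dz":28},{"claw":40,"dx":-23,"dz":28},{"claw":40,"dx":-23,"dz":28},{"claw":40,"dx":-23,"dz":28},{"claw":40,"dx":-23,"dz":28},{"claw":40,"dx":-23,"dz":28},{"claw":40,"dx":-23,"dz":28},{"claw":40,"dx":-23,"dz":28}]' 20
python3 -m inch '[{"claw":40,"ay":-0.14},{"claw":40,"ay":-0.14},{"claw":40,"ay":-0.14},{"claw":40,"ay":-0.14},{"claw":40,"ay":-0.14},{"claw":40,"ay":-0.14},{"claw":40,"ay":-0.14},{"claw":40,"ay":-0.14},{"claw":40,"ay":-0.14},{"claw":40,"ay":-0.14},{"claw":40,"ay":-0.14},{"claw":40,"ay":-0.09},{"claw":40},{"claw":40}]'
cat >> h.py <<'E'
C=np.array([.5168,-.0308]);ex=np.array([np.cos(.365),np.sin(.365)]);ey=np.array([-ex[1],ex[0]])
def loc(p): d=np.array(p)[:2]-C; return np.array([d@ex,d@ey])*1000
def st():
    o=bot.get_obs();M=R.from_quat(o["tcp_rot"]).as_matrix()
    print("t",o["clock"],"tcp",o["tcp_pos"],"local",loc(o["tcp_pos"]),"F",o["wrist_force"],"w",o["gripper_width"]);print(M)
    print("q",o["joint_positions"]); return o,M
E
python3 -c "
from h import *
st()"
```

```text
t 0.2 tcp [ 0.16   -0.4998  0.253 ] local [-500.6752 -310.7316] F [0.0436 0.682  0.0535] w 0.08531672192557858
[[ 0.3048 -0.0001  0.9524]
 [-0.9524  0.0008  0.3048]
 [-0.0008 -1.      0.0001]]
q [-1.4003  0.2911 -0.1538  1.1267  0.      1.4315]invalid input at $[0]: expected keys claw, dx, dy, dz, ax, ay, az
invalid input at $[0]: expected keys claw, dx, dy, dz, ax, ay, az
```

Every key has to be given in each row, so I'm retyping the rows.

```bash
python3 -m inch '[{"claw":40,"dx":-23,"dy":0,"dz":28,"ax":0,"ay":0,"az":0},{"claw":40,"dx":-23,"dy":0,"dz":28,"ax":0,"ay":0,"az":0},{"claw":40,"dx":-23,"dy":0,"dz":28,"ax":0,"ay":0,"az":0},{"claw":40,"dx":-23,"dy":0,"dz":28,"ax":0,"ay":0,"az":0},{"claw":40,"dx":-23,"dy":0,"dz":28,"ax":0,"ay":0,"az":0},{"claw":40,"dx":-23,"dy":0,"dz":28,"ax":0,"ay":0,"az":0},{"claw":40,"dx":-23,"dy":0,"dz":28,"ax":0,"ay":0,"az":0},{"claw":40,"dx":-23,"dy":0,"dz":28,"ax":0,"ay":0,"az":0},{"claw":40,"dx":-23,"dy":0,"dz":28,"ax":0,"ay":0,"az":0},{"claw":40,"dx":-23,"dy":0,"dz":28,"ax":0,"ay":0,"az":0},{"claw":40,"dx":-23,"dy":0,"dz":28,"ax":0,"ay":0,"az":0},{"claw":40,"dx":-23,"dy":0,"dz":28,"ax":0,"ay":0,"az":0},{"claw":40,"dx":-23,"dy":0,"dz":28,"ax":0,"ay":0,"az":0},{"claw":40,"dx":-23,"dy":0,"dz":28,"ax":0,"ay":0,"az":0},{"claw":40,"dx":-23,"dy":0,"dz":28,"ax":0,"ay":0,"az":0},{"claw":40,"dx":-23,"dy":0,"dz":28,"ax":0,"ay":0,"az":0}]' 20
python3 -m inch '[{"claw":40,"dx":0,"dy":0,"dz":0,"ax":0,"ay":-0.14,"az":0},{"claw":40,"dx":0,"dy":0,"dz":0,"ax":0,"ay":-0.14,"az":0},{"claw":40,"dx":0,"dy":0,"dz":0,"ax":0,"ay":-0.14,"az":0},{"claw":40,"dx":0,"dy":0,"dz":0,"ax":0,"ay":-0.14,"az":0},{"claw":40,"dx":0,"dy":0,"dz":0,"ax":0,"ay":-0.14,"az":0},{"claw":40,"dx":0,"dy":0,"dz":0,"ax":0,"ay":-0.14,"az":0},{"claw":40,"dx":0,"dy":0,"dz":0,"ax":0,"ay":-0.14,"az":0},{"claw":40,"dx":0,"dy":0,"dz":0,"ax":0,"ay":-0.14,"az":0},{"claw":40,"dx":0,"dy":0,"dz":0,"ax":0,"ay":-0.14,"az":0},{"claw":40,"dx":0,"dy":0,"dz":0,"ax":0,"ay":-0.14,"az":0},{"claw":40,"dx":0,"dy":0,"dz":0,"ax":0,"ay":-0.14,"az":0},{"claw":40,"dx":0,"dy":0,"dz":0,"ax":0,"ay":-0.09,"az":0},{"claw":40,"dx":0,"dy":0,"dz":0,"ax":0,"ay":0,"az":0}]'
python3 -c "
from h import *
st()"
```

```text
clock: 1.8
tcp_pos: [0.4751, -0.0114, 0.2533]
tcp_rot: [0.571, -0.417, 0.417, -0.571]
wrist_force: [1.7, -0.1, 0.1]
gripper_width: 0.0401
clock: 3.1
tcp_pos: [0.4744, -0.0129, 0.2532]
tcp_rot: [-0.695, -0.13, 0.13, 0.695]
wrist_force: [-0.6, 0.0, -0.3]
gripper_width: 0.04
t 3.1 tcp [ 0.4744 -0.0129  0.2532] local [-33.2126  31.839 ] F [-0.6154  0.0083 -0.3118] w 0.040012533511669106
[[ 0.9322 -0.0003 -0.3619]
 [ 0.3619  0.      0.9322]
 [-0.0003 -1.      0.0001]]
q [-0.1814  0.1955 -0.2803  1.0953 -0.      1.0191]
```

```bash
python3 -m inch '[{"claw":40,"dx":29,"dy":0,"dz":24,"ax":0,"ay":0,"az":0},{"claw":40,"dx":29,"dy":0,"dz":24,"ax":0,"ay":0,"az":0},{"claw":40,"dx":0,"dy":30,"dz":0,"ax":-0.13,"ay":0,"az":0},{"claw":40,"dx":0,"dy":30,"dz":4,"ax":0,"ay":0,"az":0},{"claw":40,"dx":0,"dy":30,"dz":4,"ax":0,"ay":0,"az":0},{"claw":40,"dx":0,"dy":30,"dz":4,"ax":0,"ay":0,"az":0},{"claw":40,"dx":0,"dy":15,"dz":2,"ax":0,"ay":0,"az":0},{"claw":40,"dx":0,"dy":0,"dz":0,"ax":0,"ay":0,"az":0}]'
python3 - <<'E'
from h import *
st()
for n in("top","side"):
    im=bot.get_image(n);cv2.imwrite(f"pics/{n}1.png",im["color"])
E
```

```text
clock: 3.9
tcp_pos: [0.5095, 0.053, 0.1153]
tcp_rot: [0.739, 0.136, -0.122, -0.649]
wrist_force: [-0.1, -0.7, 0.1]
gripper_width: 0.0402
t 3.9 tcp [0.5095 0.053  0.1153] local [23.0661 80.9077] F [-0.0572 -0.7057  0.0682] w 0.04018985084271708
[[ 0.9336  0.0425 -0.3559]
 [ 0.3584 -0.121   0.9257]
 [-0.0037 -0.9917 -0.1282]]
q [ 0.0334  0.3733 -0.4384  0.7204 -0.1226  1.235 ]
```

View pics/side1.png

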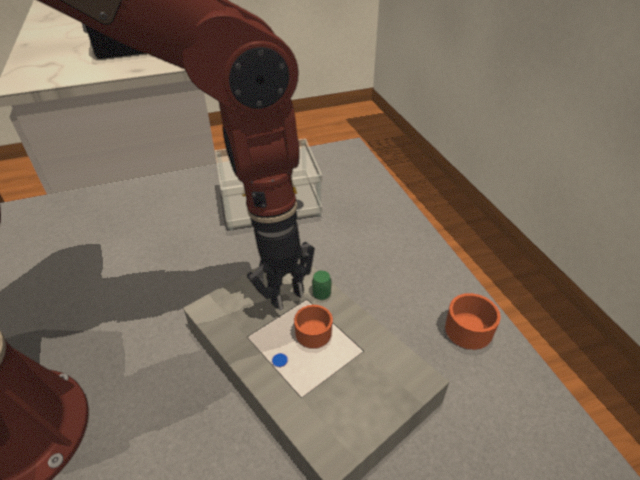

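View pics/top1.png

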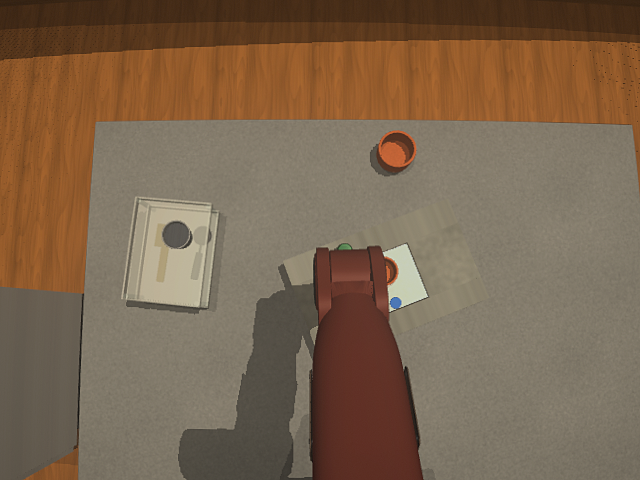

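The side view shows the fingers at about (280,290), standing on the quartz beyond the ramekin and clear of the salt pot at (321,285). I'll lower to the working height, close in and push slowly.

```bash
python3 -m inch '[{"claw":40,"dx":2,"dy":11,"dz":1,"ax":0,"ay":0,"az":0},{"claw":40,"dx":0,"dy":1,"dz":-8,"ax":0,"ay":0,"az":0},{"claw":40,"dx":0,"dy":1,"dz":-8,"ax":0,"ay":0,"az":0},{"claw":40,"dx":0,"dy":0.5,"dz":-4,"ax":0,"ay":0,"az":0},{"claw":40,"dx":0,"dy":0.4,"dz":-3,"ax":0,"ay":0,"az":0},{"claw":40,"dx":0,"dy":0.4,"dz":-3,"ax":0,"ay":0,"az":0},{"claw":40,"dx":0,"dy":0.4,"dz":-3,"ax":0,"ay":0,"az":0},{"claw":40,"dx":0,"dy":0.4,"dz":-3,"ax":0,"ay":0,"az":0},{"claw":40,"dx":0,"dy":0.4,"dz":-3,"ax":0,"ay":0,"az":0},{"claw":40,"dx":0,"dy":0.4,"dz":-3,"ax":0,"ay":0,"az":0},{"claw":40,"dx":0,"dy":0.4,"dz":-3,"ax":0,"ay":0,"az":0},{"claw":40,"dx":0,"dy":0.4,"dz":-3,"ax":0,"ay":0,"az":0},{"claw":40,"dx":0,"dy":0.4,"dz":-3,"ax":0,"ay":0,"az":0},{"claw":40,"dx":0,"dy":0.4,"dz":-3,"ax":0,"ay":0,"az":0},{"claw":40,"dx":0,"dy":0.4,"dz":-3,"ax":0,"ay":0,"az":0},{"claw":40,"dx":0,"dy":0.4,"dz":-3,"ax":0,"ay":0,"az":0}]'
python3 - <<'E'
from h import *
st()
im=bot.get_image("side");cv2.imwrite("pics/side2.png",cv2.resize(im["color"][200:440,180:460],None,fx=2.4,fy=2.4))
E
```

```text
clock: 5.6
tcp_pos: [0.5338, 0.0004, 0.1064]
tcp_rot: [0.739, 0.138, -0.121, -0.648]
wrist_force: [-0.1, 1.1, 0.5]
gripper_width: 0.04
t 5.6 tcp [0.5338 0.0004 0.1064] local [27.0025 23.0954] F [-0.0891  1.1322  0.5484] w 0.039972313472271405
[[ 0.9327  0.0469 -0.3576]
 [ 0.3607 -0.1209  0.9248]
 [ 0.0001 -0.9916 -0.1297]]
q [-0.0695  0.4078 -0.4115  0.6959 -0.1176  1.129 ]
```

View pics/side2.png

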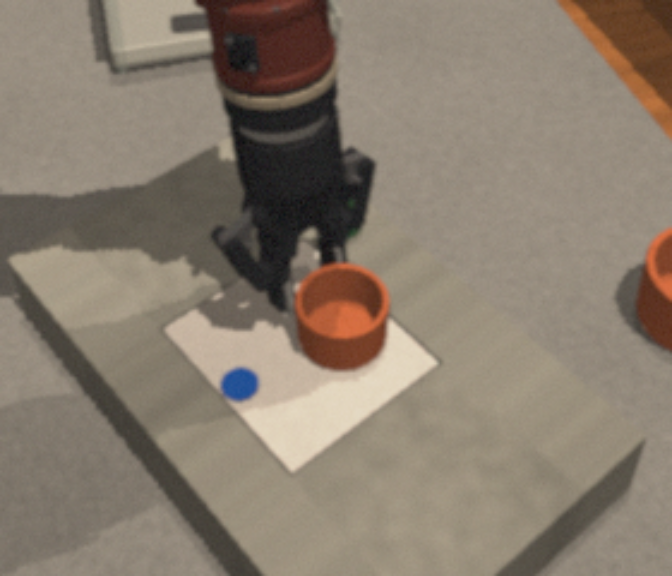

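The picture shows the ramekin upright at crop (342,318), in the fork and moving along the lid. Continuing.

```bash
python3 -m inch '[{"claw":40,"dx":0,"dy":0.5,"dz":-4,"ax":0,"ay":0,"az":0},{"claw":40,"dx":0,"dy":0.5,"dz":-4,"ax":0,"ay":0,"az":0},{"claw":40,"dx":0,"dy":0.5,"dz":-4,"ax":0,"ay":0,"az":0},{"claw":40,"dx":0,"dy":0.5,"dz":-4,"ax":0,"ay":0,"az":0},{"claw":40,"dx":0,"dy":0.5,"dz":-4,"ax":0,"ay":0,"az":0},{"claw":40,"dx":0,"dy":0.5,"dz":-4,"ax":0,"ay":0,"az":0},{"claw":40,"dx":0,"dy":0.5,"dz":-4,"ax":0,"ay":0,"az":0},{"claw":40,"dx":0,"dy":0.5,"dz":-4,"ax":0,"ay":0,"az":0},{"claw":40,"dx":0,"dy":0.5,"dz":-4,"ax":0,"ay":0,"az":0},{"claw":40,"dx":0,"dy":0.5,"dz":-4,"ax":0,"ay":0,"az":0},{"claw":40,"dx":0,"dy":0.5,"dz":-4,"ax":0,"ay":0,"az":0},{"claw":40,"dx":0,"dy":0.5,"dz":-4,"ax":0,"ay":0,"az":0},{"claw":40,"dx":0,"dy":0.5,"dz":-4,"ax":0,"ay":0,"az":0},{"claw":40,"dx":0,"dy":0.5,"dz":-4,"ax":0,"ay":0,"az":0},{"claw":40,"dx":0,"dy":0.5,"dz":-4,"ax":0,"ay":0,"az":0},{"claw":40,"dx":0,"dy":0.5,"dz":-4,"ax":0,"ay":0,"az":0},{"claw":40,"dx":0,"dy":0.5,"dz":-4,"ax":0,"ay":0,"az":0},{"claw":40,"dx":0,"dy":0.5,"dz":-4,"ax":0,"ay":0,"az":0}]'
python3 - <<'E'
from h import *
st()
im=bot.get_image("side");cv2.imwrite("pics/side3.png",cv2.resize(im["color"][200:440,180:460],None,fx=2.4,fy=2.4))
E
```

```text
clock: 7.45
tcp_pos: [0.5599, -0.0674, 0.1067]
tcp_rot: [0.739, 0.138, -0.121, -0.648]
wrist_force: [0.0, 0.9, -1.2]
gripper_width: 0.0395
t 7.45 tcp [ 0.5599 -0.0674  0.1067] local [ 27.1861 -49.5356] F [ 0.0372  0.9153 -1.2039] w 0.0395448116486072
[[ 0.9327  0.0467 -0.3576]
 [ 0.3607 -0.1209  0.9248]
 [-0.0001 -0.9916 -0.1296]]
q [-0.1902  0.4465 -0.3457  0.7094 -0.1101  1.0078]
```

View pics/side3.png

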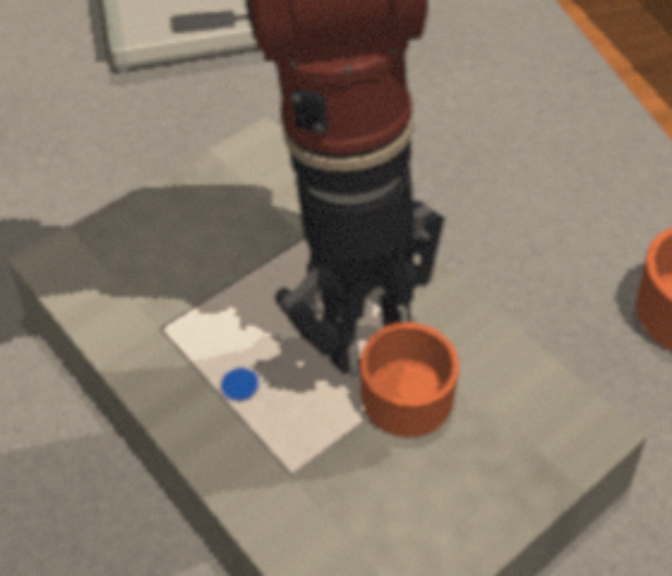

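The ramekin is upright at crop (410,378), straddling the lid's edge. It needs about 48 mm more. Then I back off and lift.

```bash
python3 -m inch '[{"claw":40,"dx":0,"dy":0.5,"dz":-4,"ax":0,"ay":0,"az":0},{"claw":40,"dx":0,"dy":0.5,"dz":-4,"ax":0,"ay":0,"az":0},{"claw":40,"dx":0,"dy":0.5,"dz":-4,"ax":0,"ay":0,"az":0},{"claw":40,"dx":0,"dy":0.5,"dz":-4,"ax":0,"ay":0,"az":0},{"claw":40,"dx":0,"dy":0.5,"dz":-4,"ax":0,"ay":0,"az":0},{"claw":40,"dx":0,"dy":0.5,"dz":-4,"ax":0,"ay":0,"az":0},{"claw":40,"dx":0,"dy":0.5,"dz":-4,"ax":0,"ay":0,"az":0},{"claw":40,"dx":0,"dy":0.5,"dz":-4,"ax":0,"ay":0,"az":0},{"claw":40,"dx":0,"dy":0.5,"dz":-4,"ax":0,"ay":0,"az":0},{"claw":40,"dx":0,"dy":0.5,"dz":-4,"ax":0,"ay":0,"az":0},{"claw":40,"dx":0,"dy":0.4,"dz":-3,"ax":0,"ay":0,"az":0},{"claw":40,"dx":0,"dy":0.4,"dz":-3,"ax":0,"ay":0,"az":0},{"claw":40,"dx":0,"dy":0.2,"dz":-2,"ax":0,"ay":0,"az":0},{"claw":40,"dx":0,"dy":0,"dz":0,"ax":0,"ay":0,"az":0}]'
python3 -m inch '[{"claw":40,"dx":0,"dy":-0.5,"dz":4,"ax":0,"ay":0,"az":0},{"claw":40,"dx":0,"dy":-1,"dz":8,"ax":0,"ay":0,"az":0},{"claw":40,"dx":0,"dy":-2,"dz":15,"ax":0,"ay":0,"az":0},{"claw":40,"dx":0,"dy":-3,"dz":20,"ax":0,"ay":0,"az":0},{"claw":40,"dx":0,"dy":-30,"dz":0,"ax":0.13,"ay":0,"az":0},{"claw":0,"dx":0,"dy":-40,"dz":0,"ax":0,"ay":0,"az":0},{"claw":0,"dx":0,"dy":-30,"dz":0,"ax":0,"ay":0,"az":0},{"claw":0,"dx":0,"dy":0,"dz":0,"ax":0,"ay":0,"az":0}]'
python3 - <<'E'
from h import *
st()
for n in("side","top"):
    im=bot.get_image(n);cv2.imwrite(f"pics/{n}4.png",im["color"])
    for k,z in (("terra",.115),("blue",.072)):
      for c in blobs(im["color"],k):
        (u,v),r=cv2.minEnclosingCircle(c);p=cast(im,[[u,v]],z)[0]
        if np.abs(loc(p)).max()<250: print(n,k,u,v,r,p,loc(p))
E
```

```text
clock: 8.9
tcp_pos: [0.5774, -0.1125, 0.1071]
tcp_rot: [0.739, 0.138, -0.121, -0.648]
wrist_force: [-0.4, -0.3, 0.2]
gripper_width: 0.04
clock: 9.7
tcp_pos: [0.5606, -0.0637, 0.2114]
tcp_rot: [0.696, 0.132, -0.128, -0.694]
wrist_force: [1.0, -0.6, 0.2]
gripper_width: 0.0005
t 9.7 tcp [ 0.5606 -0.0637  0.2114] local [ 29.1168 -46.3887] F [ 1.0312 -0.5745  0.2264] w 0.000450822679247715
[[ 0.9325  0.0064 -0.3612]
 [ 0.3612 -0.0015  0.9325]
 [ 0.0054 -1.     -0.0037]]
q [-0.2428  0.3853 -0.129   1.0499  0.0001  0.9584]
side terra 369.0 376.9148864746094 24.271318435668945 [ 0.5852 -0.1619  0.115 ] [  17.1085 -146.9271]
side terra 471.78570556640625 320.3571472167969 28.191328048706055 [ 0.8031 -0.1179  0.115 ] [ 236.3217 -183.5129]
side blue 279.6612854003906 359.9193420410156 6.978771686553955 [ 0.4644 -0.0545  0.072 ] [-57.4291  -3.4615]
top terra 441.0 360.1000061035156 127.8523941040039 [ 0.3306 -0.1497  0.115 ] [-216.3607  -44.6024]
top blue 395.28570556640625 302.28570556640625 5.439949989318848 [ 0.4654 -0.051   0.072 ] [-55.205   -0.4771]
```

View pics/side4.png

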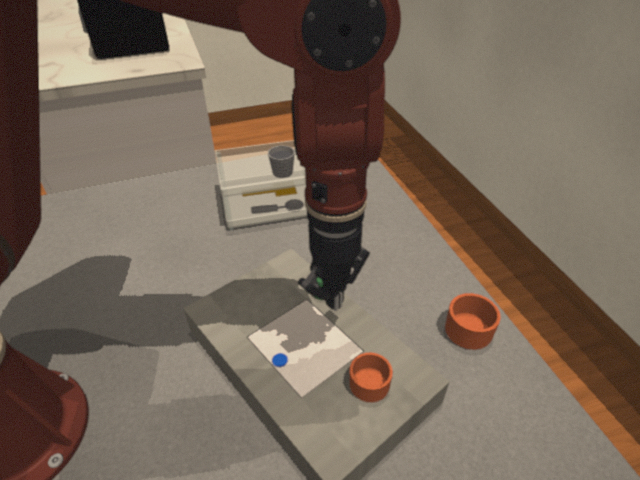

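View pics/top4.png

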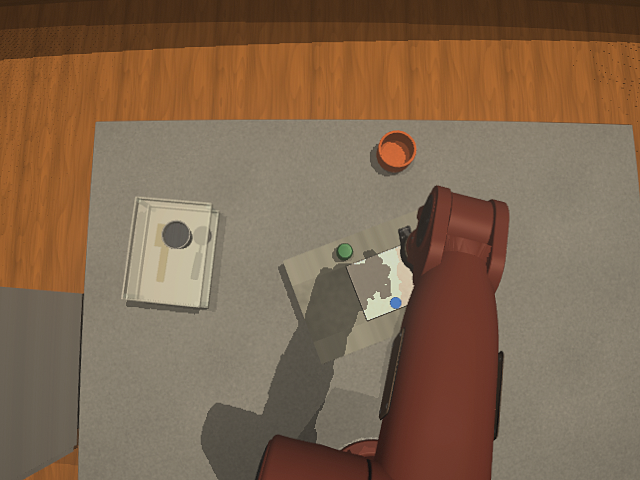

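The ramekin stands upright at side (370,377). After the side-view height correction that is local about (28,-132). I'll move above the pad, then confirm in both views before pressing.

```bash
python3 -m inch '[{"claw":0,"dx":-30,"dy":0,"dz":16,"ax":0,"ay":0,"az":0},{"claw":0,"dx":-30,"dy":0,"dz":16,"ax":0,"ay":0,"az":0},{"claw":0,"dx":-20,"dy":20,"dz":14,"ax":0,"ay":0,"az":0},{"claw":0,"dx":0,"dy":40,"dz":0,"ax":0,"ay":0,"az":0},{"claw":0,"dx":0,"dy":30,"dz":0,"ax":0,"ay":0,"az":0},{"claw":0,"dx":0,"dy":0,"dz":0,"ax":0,"ay":0,"az":0},{"claw":0,"dx":0,"dy":0,"dz":0,"ax":0,"ay":0,"az":0}]'
python3 - <<'E'
from h import *
st()
for n in("side","top"):
    im=bot.get_image(n);g=im["color"].copy()
    t=np.linspace(0,2*np.pi,60)
    if n=="side":
      for r,z in((32,.07),(35,.115)):
        xy=C+((28.5+r*np.cos(t))/1000)[:,None]*ex+((-132+r*np.sin(t))/1000)[:,None]*ey
        cv2.polylines(g,[np.round(proj(im,np.c_[xy,np.full(60,z)])).astype(int)],True,(255,255,0),1)
      q=np.array([[70,-82],[-70,-82]])/1000; P=np.c_[C+q[:,:1]*ex+q[:,1:]*ey,[.07,.07]]
      cv2.polylines(g,[np.round(proj(im,P)).astype(int)],False,(0,255,0),1)
    g=g[260:440,200:440] if n=="side" else g[200:380,270:510]
    cv2.imwrite(f"pics/{n}5.png",cv2.resize(g,None,fx=3,fy=3))
E
```

```text
clock: 10.5
tcp_pos: [0.4666, -0.0497, 0.1168]
tcp_rot: [-0.695, -0.129, 0.131, 0.695]
wrist_force: [-0.7, -0.2, -0.0]
gripper_width: -0.0002
t 10.5 tcp [ 0.4666 -0.0497  0.1168] local [-53.5989   0.275 ] F [-0.6696 -0.1623 -0.0458] w -0.0001603703625010135
[[ 0.9326 -0.0023 -0.361 ]
 [ 0.361   0.0006  0.9326]
 [-0.002  -1.      0.0014]]
q [-0.262   0.3191 -0.5097  0.7444 -0.      0.9394]
```

View pics/side5.png

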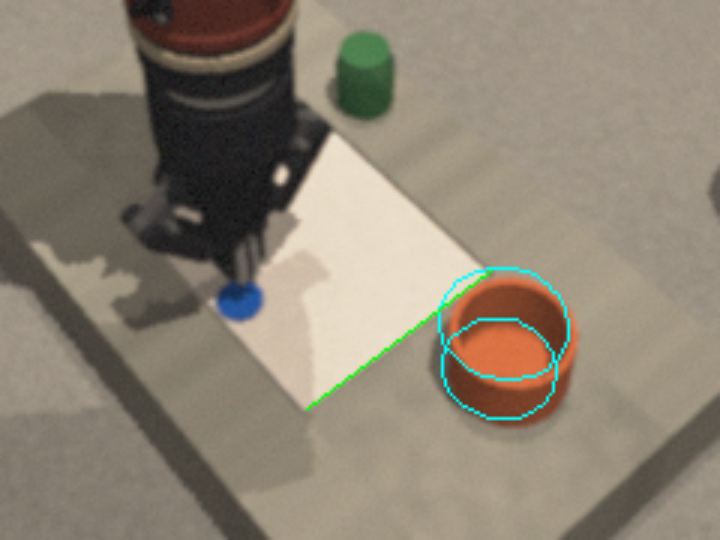

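View pics/top5.png

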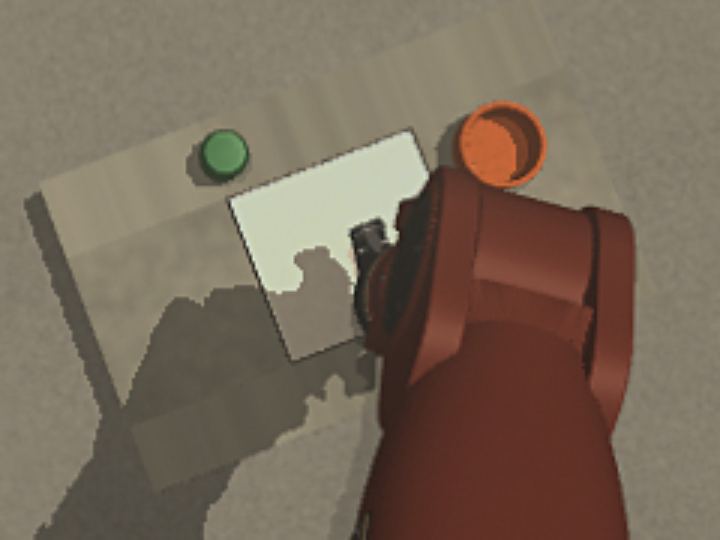

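The ramekin at top-crop (502,145) stands clear of the lid edge, with about 20 mm of quartz between. Its true position is a few mm beyond the drawn estimate. The closed fingertips are over the blue pad at side-crop (240,295). Now I lower them stepwise and watch the force.

```bash
python3 -m inch '[{"claw":0,"dx":2,"dy":8,"dz":0,"ax":0,"ay":0,"az":0},{"claw":0,"dx":0,"dy":8,"dz":0,"ax":0,"ay":0,"az":0},{"claw":0,"dx":0,"dy":3,"dz":0,"ax":0,"ay":0,"az":0},{"claw":0,"dx":0,"dy":2,"dz":0,"ax":0,"ay":0,"az":0},{"claw":0,"dx":0,"dy":0,"dz":0,"ax":0,"ay":0,"az":0}]'
python3 -m inch '[{"claw":0,"dx":0,"dy":2,"dz":0,"ax":0,"ay":0,"az":0},{"claw":0,"dx":0,"dy":1,"dz":0,"ax":0,"ay":0,"az":0},{"claw":0,"dx":0,"dy":0,"dz":0,"ax":0,"ay":0,"az":0}]'
python3 -c "
from h import *
st()"
```

```text
clock: 11.1
tcp_pos: [0.4692, -0.0495, 0.0959]
tcp_rot: [-0.695, -0.13, 0.13, 0.695]
wrist_force: [0.1, -0.1, -0.2]
gripper_width: 0.0
clock: 11.4
tcp_pos: [0.4696, -0.0496, 0.0933]
tcp_rot: [0.695, 0.13, -0.13, -0.695]
wrist_force: [0.2, 0.5, 4.3]
gripper_width: 0.0002
t 11.4 tcp [ 0.4696 -0.0496  0.0933] local [-50.7973  -0.6908] F [0.181  0.5416 4.2988] w 0.00021254432340135998
[[ 0.9327  0.0005 -0.3607]
 [ 0.3607 -0.0001  0.9327]
 [ 0.0004 -1.     -0.0003]]
q [-0.2602  0.3539 -0.5343  0.6821 -0.      0.9417]
```

Contact at 4.3 N. I press on to the stop in small steps.

```bash
python3 -m inch '[{"claw":0,"dx":0,"dy":1,"dz":0,"ax":0,"ay":0,"az":0},{"claw":0,"dx":0,"dy":1,"dz":0,"ax":0,"ay":0,"az":0},{"claw":0,"dx":0,"dy":0,"dz":0,"ax":0,"ay":0,"az":0}]'
python3 -m inch '[{"claw":0,"dx":0,"dy":1,"dz":0,"ax":0,"ay":0,"az":0},{"claw":0,"dx":0,"dy":0,"dz":0,"ax":0,"ay":0,"az":0}]'
```

```text
clock: 11.7
tcp_pos: [0.4695, -0.0496, 0.0911]
tcp_rot: [0.695, 0.13, -0.13, -0.695]
wrist_force: [-0.4, 0.1, 0.2]
gripper_width: -0.0001
clock: 11.9
tcp_pos: [0.4696, -0.0496, 0.0904]
tcp_rot: [0.695, 0.13, -0.13, -0.695]
wrist_force: [-0.5, 0.3, 7.6]
gripper_width: 0.0004
```

```bash
python3 -m inch '[{"claw":0,"dx":0,"dy":0.5,"dz":0,"ax":0,"ay":0,"az":0},{"claw":0,"dx":0,"dy":0,"dz":0,"ax":0,"ay":0,"az":0}]'
python3 -m inch '[{"claw":0,"dx":0,"dy":0.5,"dz":0,"ax":0,"ay":0,"az":0},{"claw":0,"dx":0,"dy":0,"dz":0,"ax":0,"ay":0,"az":0}]'
python3 -m inch '[{"claw":0,"dx":0,"dy":0,"dz":0,"ax":0,"ay":0,"az":0}]'
```

```text
clock: 12.1
tcp_pos: [0.4696, -0.0496, 0.0901]
tcp_rot: [0.695, 0.13, -0.13, -0.695]
wrist_force: [-1.8, 0.6, 10.3]
gripper_width: 0.0002
clock: 12.3
tcp_pos: [0.4697, -0.0495, 0.09]
tcp_rot: [0.695, 0.13, -0.129, -0.695]
wrist_force: [-3.6, 0.1, 15.5]
gripper_width: 0.0
clock: 12.4
tcp_pos: [0.4696, -0.0496, 0.09]
tcp_rot: [0.695, 0.13, -0.129, -0.695]
wrist_force: [-3.4, 0.9, 15.2]
gripper_width: 0.0
```

That is a hard stop: z holds at 0.090 while the force climbs to 15 N. I let go straight up, then move aside.

```bash
python3 -m inch '[{"claw":0,"dx":0,"dy":-10,"dz":0,"ax":0,"ay":0,"az":0},{"claw":0,"dx":0,"dy":-25,"dz":0,"ax":0,"ay":0,"az":0},{"claw":0,"dx":0,"dy":-35,"dz":0,"ax":0,"ay":0,"az":0},{"claw":0,"dx":0,"dy":-35,"dz":0,"ax":0,"ay":0,"az":0},{"claw":0,"dx":-20,"dy":-35,"dz":20,"ax":0,"ay":0,"az":0},{"claw":0,"dx":-30,"dy":-20,"dz":20,"ax":0,"ay":0,"az":0},{"claw":0,"dx":-30,"dy":0,"dz":20,"ax":0,"ay":0,"az":0},{"claw":0,"dx":0,"dy":0,"dz":40,"ax":0,"ay":0,"az":0},{"claw":0,"dx":0,"dy":0,"dz":40,"ax":0,"ay":0,"az":0},{"claw":0,"dx":0,"dy":0,"dz":40,"ax":0,"ay":0,"az":0},{"claw":0,"dx":0,"dy":0,"dz":40,"ax":0,"ay":0,"az":0},{"claw":0,"dx":0,"dy":0,"dz":40,"ax":0,"ay":0,"az":0},{"claw":0,"dx":0,"dy":0,"dz":0,"ax":0,"ay":0,"az":0},{"claw":0,"dx":0,"dy":0,"dz":0,"ax":0,"ay":0,"az":0},{"claw":0,"dx":0,"dy":0,"dz":0,"ax":0,"ay":0,"az":0},{"claw":0,"dx":0,"dy":0,"dz":0,"ax":0,"ay":0,"az":0},{"claw":0,"dx":0,"dy":0,"dz":0,"ax":0,"ay":0,"az":0},{"claw":0,"dx":0,"dy":0,"dz":0,"ax":0,"ay":0,"az":0}]'
python3 - <<'E'
from h import *
st()
for n in("side","top"):
    im=bot.get_image(n);cv2.imwrite(f"pics/{n}6.png",im["color"])
    for k,z in (("terra",.115),("blue",.112),("green",.12)):
      for c in blobs(im["color"],k):
        (u,v),r=cv2.minEnclosingCircle(c);p=cast(im,[[u,v]],z)[0]
        if np.abs(loc(p)).max()<200: print(n,k,u,v,r,p,loc(p))
E
```

```text
clock: 14.2
tcp_pos: [0.3013, 0.1635, 0.2491]
tcp_rot: [0.695, 0.129, -0.129, -0.695]
wrist_force: [0.1, 0.3, 0.2]
gripper_width: 0.0
t 14.2 tcp [0.3013 0.1635 0.2491] local [-131.9383  258.4455] F [0.1335 0.2549 0.2288] w 2.4532051251856696e-05
[[ 0.9333 -0.0001 -0.359 ]
 [ 0.359  -0.0001  0.9333]
 [-0.0001 -1.     -0.    ]]
q [ 0.283  -0.0599 -0.5707  1.0601 -0.      1.4866]
side terra 369.0 377.0 24.3516902923584 [ 0.5852 -0.1621  0.115 ] [  17.     -147.0376]
side blue 281.5 343.5 6.96429443359375 [ 0.4714 -0.0509  0.112 ] [-49.6138  -2.5502]
side green 321.5 284.5 13.729630470275879 [0.5787 0.0492 0.12  ] [86.4167 52.6448]
top terra 437.0769348144531 247.53846740722656 14.620532035827637 [ 0.5939 -0.1465  0.115 ] [  30.7563 -135.6417]
top blue 396.5 299.0 5.590270042419434 [ 0.4725 -0.0479  0.112 ] [-47.513   -0.1692]
top green 344.6052551269531 250.92105102539062 7.501260280609131 [0.5849 0.074  0.12  ] [101.0339  73.6078]
```

View pics/side6.png

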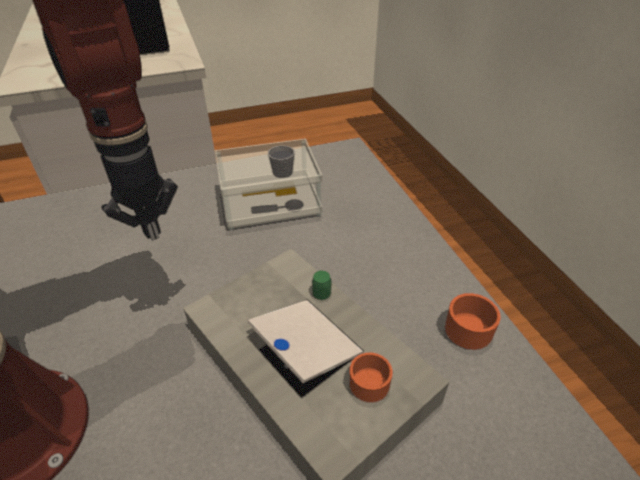

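View pics/top6.png

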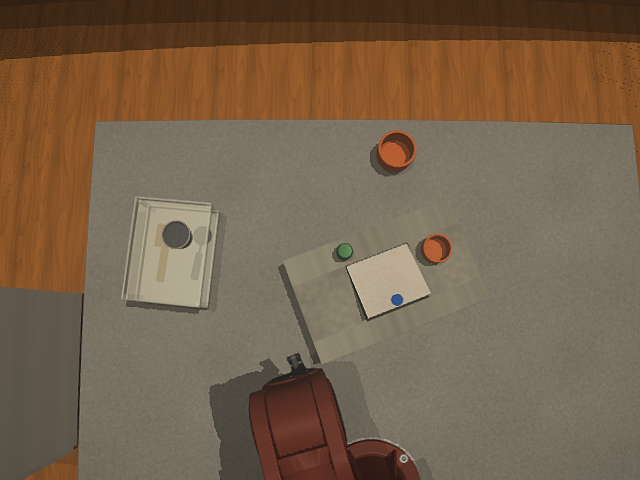

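The lid is ajar, with the dark opening at side (310,385) and the pad risen to (281,343). The ramekin is on the quartz at (-136 mm) and the salt pot has not moved. I'll let it settle for a second, recheck and hand in.

```bash
python3 -m inch '[{"claw":0,"dx":0,"dy":0,"dz":0,"ax":0,"ay":0,"az":0},{"claw":0,"dx":0,"dy":0,"dz":0,"ax":0,"ay":0,"az":0},{"claw":0,"dx":0,"dy":0,"dz":0,"ax":0,"ay":0,"az":0},{"claw":0,"dx":0,"dy":0,"dz":0,"ax":0,"ay":0,"az":0},{"claw":0,"dx":0,"dy":0,"dz":0,"ax":0,"ay":0,"az":0},{"claw":0,"dx":0,"dy":0,"dz":0,"ax":0,"ay":0,"az":0},{"claw":0,"dx":0,"dy":0,"dz":0,"ax":0,"ay":0,"az":0},{"claw":0,"dx":0,"dy":0,"dz":0,"ax":0,"ay":0,"az":0},{"claw":0,"dx":0,"dy":0,"dz":0,"ax":0,"ay":0,"az":0},{"claw":0,"dx":0,"dy":0,"dz":0,"ax":0,"ay":0,"az":0}]'
python3 - <<'E'
from h import *
im=bot.get_image("side")
for k in("blue","green"):
    for c in blobs(im["color"],k): print(k,cv2.minEnclosingCircle(c))
for a in (0.,.1,.2,.3,.32,.35):
    x=70-125*np.cos(a)-2*np.sin(a)*0; z=.07+.125*np.sin(a)+.002
    print(a,proj(im,np.r_[C+x/1000*ex,z]))
bot.close_job()
E
```

```text
clock: 15.3
tcp_pos: [0.301, 0.1642, 0.2492]
tcp_rot: [-0.695, -0.13, 0.13, 0.695]
wrist_force: [-0.3, 0.2, 0.9]
gripper_width: 0.0002
blue ((281.5, 343.5), 6.96429443359375)
green ((321.5, 284.5), 13.729630470275879)
0.0 [[279.6075 357.8855]]
0.1 [[279.4266 353.5324]]
0.2 [[279.8267 348.7467]]
0.3 [[280.819  343.5777]]
0.32 [[281.0888 342.5029]]
0.35 [[281.5381 340.8673]]
the job is handed in; nothing more can be done
```

The job is done and handed in at about 15.4 s.

- **Ramekin:** I pushed the small ramekin (rim about 68 mm; the look-alike on the worktop is about 93 mm) to the right without picking it up. I used the fingers set 40 mm apart as a fork, and pushed at 30–40 mm/s. It stands upright with its centre at y ≈ -136 mm, so its foot is about 22 mm clear of the lid's opening, fully on the quartz.
- **Hatch:** I pressed the blue pad to its hard stop: the height stayed at 0.090 m while the force rose to about 15 N. I then let go straight up. The lid sprang ajar, and the pad's place in the side view fits about 0.30 rad, unchanged a second later.
- **Other things:** The salt pot's pixels are unchanged in both views. The things on the organiser look untouched in the pictures. At hand-in the arm was clear of everything.

Two checks did not quite agree. My first side-view estimate of the ramekin's final place (y ≈ -132 mm) was 4 mm short of the later top-view measurement (-136 mm). One wrist force reading during the press dipped to 0.2 N before the force rose steadily to the stop.

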